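# Switch on the games station in order

### The arm

A 7-joint arm with a two-finger parallel gripper is mounted at the origin on the work surface. World frame = base frame: x ahead of the robot, y to its left, z up, the work surface at z = 0. Lengths are in m, angles in rad, forces in N, time in s.
With the tool pointing down it reaches from about 0.4 to 0.875 m from the base axis. Payload 19.3 kg.
Tool frame: the origin (TCP) lies on the centre line of the jaws, within the pads' length; the fingertips stand 19 mm ahead of it and the grasp point (between the pads) is the TCP (bot.nose_length is the distance from the TCP to the fingertips, in m); y points along the fingers, z is the direction in which the jaws open and shut, and the axes are right-handed (so a half turn about y gives the same grasp; the last joint's range is limited). The gripper opens to 85 mm and grips with 20 to 120 N. Pads are 22 mm wide; open, the fingers measure 114 mm over their backs; the gripper's body (76 mm by 85 mm) begins 54 mm behind the grasp point. The pads swing forward as they close: fully open they stand 13 mm farther back than shut.
Start: joints at [-1.212, 0.521, -0.036, 1.599, 0.021, 1.021, -0.113], TCP at [0.26, 0.568, 0.222] pointing down, gripper open.
Joint ranges: [-2.91, 2.91], [-0.3, 2.13], [-1.5, 1.42], [0.17, 2.43], [-1.26, 4.41], [0.16, 1.93], [-2.52, 2.52]. Speed limits (rad/s): [1.89, 1.89, 2.39, 2.39, 3.01, 3.01, 3.01].

### API

Orientations are given as [roll, pitch, yaw] about the fixed x, y, z axes, in that order (R = Rz(yaw) Ry(pitch) Rx(roll)).
In Python, from workcell import observe, cams, workorder, bot gives the robot as it stands. The module is installed in compiled form; this text tells all that it offers.
- The arm moves only by the tool apply_moves, never from a script. Its arguments are lists of equal length, an entry for each row: "jaw": the opening, from -1 (shut) to 1 (fully open), so that 0 is half open; "translation": the shift along the world's x, y, z in m, a list of three; "angular": the turn, a rotation vector about the world's x, y, z in degrees, a list of three. In form: {"jaw": [jaw, ...], "translation": [[x, y, z], ...], "angular": [[ax, ay, az], ...]}. A call has 1 to 5 rows; each row is the pose to reach, as a shift and turn from the pose commanded when the call began; what a row does not reach only later rows make up. A row lasts 1/10 s, in which the tool goes at most 50 mm and 8.59 degrees, less where a joint would pass 70% of its speed; a pose out of reach is approached as far as the arm can. A call with a gripper value outside its range is refused whole. The fingers move at their own pace and stop on an object; "newtons" is the grip in N (left out, the last holds). Time passes only in rows, so rows that repeat a pose let the fingers close. It gives the time, the measured TCP pose, the force and the opening at its end, in the units of the state.
- observe(): the state, without advancing time (a new reading comes with each control period).
- cams.grab_frame(name): name is "scene" or "top" or "wrist"; returns a dict with "pixels" (400x640x3 uint8, red, green, blue), "mtx" (3x3 intrinsics, pixels), "distortion" ([k1, k2, p1, p2, k3] as OpenCV has them; the pictures are not rectified), "R" (3x3) and "t" (3): a world point X has camera coordinates R X + t. Camera axes: x right, y down, z forward; pixel columns grow to the right and rows downward; lengths in m; the calibration is good to about 2 mm. A picture is of the moment at which its call begins. There is no depth.
- workorder.job_done(): hands the job in, once; it reports no verdict.
The state is a dict: "clock": time; "qpos": joint angles; "qd": joint speeds; "joint_efforts": joint torques, N m; "position": TCP position; "tool_rot": TCP orientation; "force": force on the tool from outside, world axes, zero at the start; "moment": the same for the moment, N m; "grip_width": finger opening in m.
Only numpy, scipy, OpenCV 4.12 (cv2) and the standard library are available. Lean on these libraries where they do the work, as an engineer would, in place of code of your own. Each camera call takes 0.05 s, during which the arm holds its last target. There are 200 camera calls.

### The job

Switch on the games station by pressing three buttons in this order: the square button on the power pack, then the round power button on the console, then the round button on top of the speaker. Press each one lightly, well down so that it stays in. Nothing is to be picked up, tipped or shoved about, the console's long bar key must not be pressed, and the joystick, mug and cartridge stay where they are.

Things in the scene. Friction and masses are not known exactly. Their poses are not given: they have to be found in the camera images.
- power_pack: Battery power pack: grey flat block 70 (x) by 140 (y) by 35 (z) mm, loose on the table, about 0.75 kg. Two flat dark socket faces on top and one square black button near its -y end. Origin at the centre of its underside, z up.
- pack_button_top (a point): Centre of the top face of the power pack's square black button, 28 by 28 mm, which stands 18 mm proud of the case when up: 53 mm above the table, at y = -42 mm in the pack's frame. Moves down with the button. The cap is soft-sprung: it gives a further 0.4 mm per N (up to 6 mm) and springs back by that on release.
- pack_button (a joint): The power pack's square button. Joint value in m: 0 up (starts within 0.001 of it), 0.010 fully in, at its stop. It slides straight down into the case, resists with about 3 N, has no return spring and stays where it is left; more than 0.006 in, it is on. The give of its soft cap is not counted.
- console: Games console: white flat case 130 (x) by 180 (y) by 45 (z) mm, loose on the table, about 0.75 kg. On top a round black power button at its +y end, a long black bar key on its -y half, and a flat dark slot along its +x edge. Origin at the centre of its underside, z up.
- console_button_top (a point): Centre of the top face of the console's round black power button, 30 mm across, which stands 18 mm proud of the case when up: 63 mm above the table, at x = 0, y = +55 mm in the console's frame. Moves down with the button. The cap is soft-sprung: it gives a further 0.4 mm per N (up to 6 mm) and springs back by that on release.
- console_button (a joint): The console's round power button. Joint value in m: 0 up (starts within 0.001 of it), 0.010 fully in, at its stop. It slides straight down into the case, resists with about 3 N, has no return spring and stays where it is left; more than 0.006 in, it is on. The give of its soft cap is not counted.
- eject_key_top (a point): Centre of the top face of the console's long black bar key (eject), 20 (x) by 60 (y) mm, 18 mm proud of the case, at x = 0, y = -40 mm in the console's frame. Not to be pressed.
- eject_key (a joint): The console's bar key. Joint value in m: 0 up, 0.010 fully pressed in; resists with about 3 N, no return spring. Starts up and is to stay up (below 0.003).
- speaker: Small upright speaker: white box 70 by 70 by 110 (z) mm with a grey grille on its -x face, loose on the table, about 0.75 kg. One round black button in the middle of its top. Origin at the centre of its underside, z up.
- speaker_button_top (a point): Centre of the top face of the speaker's round black button, 30 mm across, which stands 18 mm proud of the box when up: 128 mm above the table, on the box's vertical axis. Moves down with the button. The cap is soft-sprung: it gives a further 0.4 mm per N (up to 6 mm) and springs back by that on release.
- speaker_button (a joint): The speaker's round button. Joint value in m: 0 up (starts within 0.001 of it), 0.010 fully in, at its stop. It slides straight down into the case, resists with about 3 N, has no return spring and stays where it is left; more than 0.006 in, it is on. The give of its soft cap is not counted.
- joystick: Bystander: black joystick unit, base 100 by 100 by 35 mm with an upright stick and ball top, 124 mm high in all, loose. Origin at the centre of its underside.
- mug: Bystander: white mug, 76 mm across, 90 mm high, handle to its +y side, loose. Origin at the centre of its underside.
- cartridge: Bystander: grey game cartridge lying flat, 75 (x) by 60 (y) by 16 (z) mm, loose. Origin at the centre of its underside.
There are look-alikes about, which are no part of the job. Leave any blue look-alike of the console alone.

How it is judged:
By the outcome, as a careful person would: the job done as asked, in the order asked, and still so for the second after the job is handed in, with the robot touching nothing.
It also fails if it takes over 58 s, if anything falls off the work surface, if the arm or the gripper's body presses on something with over 40 N, if the wrist force passes 120 N, or if a joint passes its speed limit or range.

## Working session

There is one attempt and no reset: what is moved stays moved. The work goes in short steps, Python scripts to look and compute and a tool call to move; the robot and the scene stay as the last step left them, time stands still between calls to the robot, and variables do not carry over. Pictures are saved under pics/ and viewed, about 8 in all and at most 12, crops included, and the job is handed in when it is done.

Besides the shell and the picture viewer there is one more tool, called after ">>>" in YAML: its name, and indented under it one key for each argument. apply_moves: Moves the arm, as the interface text tells. Its arguments: {"type":"object","properties":{"jaw":{"type":"array"},"translation":{"type":"array"},"angular":{"type":"array"},"newtons":{"type":"number"}},"required":["jaw","translation","angular"]}

```bash
mkdir -p pics; cat > h.py <<'E'
import numpy as np, cv2
from workcell import observe, cams, workorder, bot
def snap(n,f):
    d=cams.grab_frame(n); cv2.imwrite('pics/'+f+'.png',d['pixels'][:,:,::-1]); 
    np.savez('pics/'+f,**{k:np.array(d[k]) for k in('pixels','mtx','distortion','R','t')}); return d
def ray(f,pts,z):
    d=np.load('pics/'+f+'.npz'); u=cv2.undistortPoints(np.array(pts,float).reshape(-1,1,2),d['mtx'],d['distortion']).reshape(-1,2)
    R,t=d['R'],d['t']; c=-R.T@t; r=np.c_[u,np.ones(len(u))]@R; z=np.broadcast_to(z,len(u))
    return c+r*((z-c[2])/r[:,2])[:,None]
def proj(f,X):
    d=np.load('pics/'+f+'.npz'); return cv2.projectPoints(np.array(X,float),cv2.Rodrigues(d['R'])[0],d['t'],d['mtx'],d['distortion'])[0].reshape(-1,2)
E
python3 - <<'E'
from h import *
snap('top','top0');snap('scene','scene0');s=observe();print(s, bot.nose_length)
E
```

```text
{'clock': 0.1, 'qpos': array([-1.21223258,  0.5219587 , -0.03632172,  1.59990261,  0.0212025 ,
        1.02107572, -0.11278979]), 'qd': array([ 0.00150545, -0.00244813, -0.00347784, -0.00055345, -0.00085438,
       -0.00057154,  0.00018121]), 'joint_efforts': array([ 2.83367262e-03, -9.28496361e+01,  1.98378012e+00, -3.70541096e+01,
        1.79968524e-02,  5.27553755e-03,  3.32517288e-05]), 'position': array([0.25975805, 0.56815653, 0.221398  ]), 'tool_rot': array([-1.57175318e+00, -6.96315166e-05, -4.28769001e-01]), 'force': array([-0.24848537, -0.22770263,  0.23491769]), 'moment': array([-0.00967799, -0.01953049, -0.00239276]), 'grip_width': 0.08549137673479242} 0.019
```

View pics/top0.png

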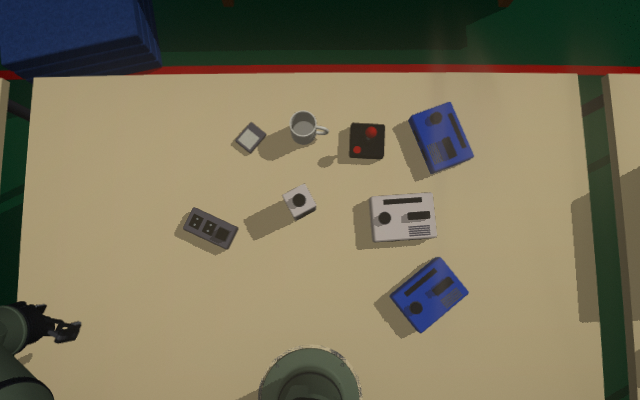

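View pics/scene0.png

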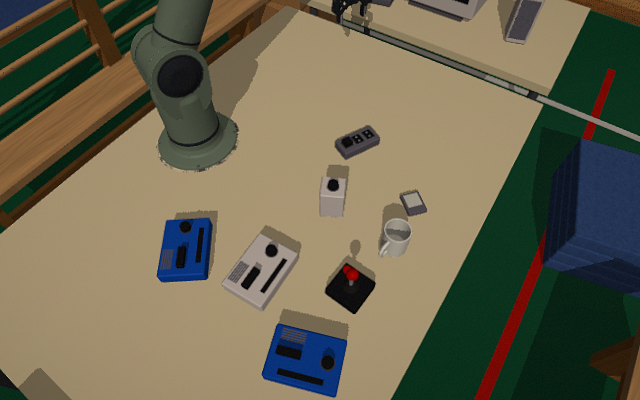

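The top view shows a grey power pack at (210,228), with its square button at about (222,234). The speaker button is at (299,200). There are three console-like cases: white at (403,217), blue at (441,137) and blue at (429,294). The white one fits the description, and its round button is at about (384,218). I'll confirm these in an enlarged crop.

```bash
python3 - <<'E'
from h import *
i=cv2.imread('pics/top0.png')
a=cv2.resize(i[195:260,175:245],None,fx=5.5,fy=5.5,interpolation=cv2.INTER_CUBIC)
b=cv2.resize(i[180:255,360:445],None,fx=4.7,fy=4.7,interpolation=cv2.INTER_CUBIC)
c=cv2.resize(i[175:225,270:325],None,fx=4.5,fy=4.5,interpolation=cv2.INTER_CUBIC)
o=np.zeros((600,800,3),np.uint8)
for m,(y,x) in((a,(0,0)),(b,(0,390)),(c,(362,0))): o[y:y+m.shape[0],x:x+m.shape[1]]=m
cv2.imwrite('pics/crop1.png',o)
E
```

```text
(no output)
```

View pics/crop1.png

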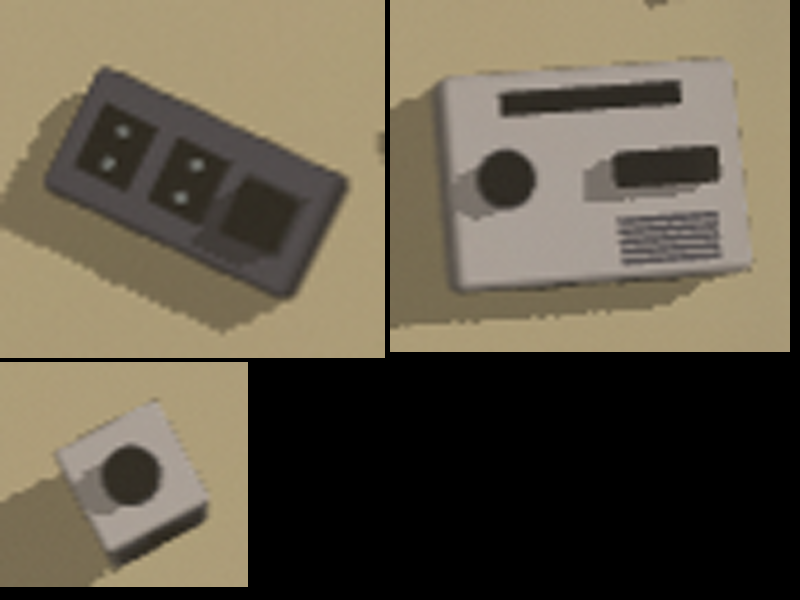

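```bash
python3 - <<'E'
from h import *
np.set_printoptions(precision=4,suppress=True)
r=ray('top0',[[222.2,233.9],[384.3,217.7],[298.7,199.9]],np.array([.053,.063,.128]));print(r)
print(proj('scene0',r))
p=observe()['position'];print(r-p, p)
d=np.load('pics/top0.npz');print(-d['R'].T@d['t'])
E
```

```text
[[ 0.4578  0.2379  0.053 ]
 [ 0.4969 -0.2118  0.063 ]
 [ 0.5409  0.0227  0.128 ]]
[[346.2034 140.8056]
 [270.853  247.7982]
 [332.137  182.6608]]
[[ 0.198  -0.3302 -0.1684]
 [ 0.2371 -0.7799 -0.1584]
 [ 0.2811 -0.5455 -0.0934]] [0.2598 0.5682 0.2214]
[ 0.4004 -0.013   1.2276]
```

The scene view projections agree to within about 3 px. I'll shut the jaws and move over the pack.

>>> apply_moves:
  jaw: [-1,-1,-1,-1,-1]
  translation:
    - [0.02,-0.035,0]
    - [0.045,-0.075,0]
    - [0.07,-0.117,0]
    - [0.095,-0.158,0]
    - [0.12,-0.2,0]
  angular:
    - [0,0,0]
    - [0,0,0]
    - [0,0,0]
    - [0,0,0]
    - [0,0,0]

```text
clock: 0.6
position: [0.3805, 0.3666, 0.2218]
tool_rot: [-1.571, 0.0, -0.429]
force: [2.0, 0.3, -0.3]
grip_width: 0.0122
```

>>> apply_moves:
  jaw: [-1,-1,-1,-1,-1]
  translation:
    - [0.02,-0.035,0]
    - [0.042,-0.07,-0.02]
    - [0.06,-0.1,-0.05]
    - [0.073,-0.125,-0.07]
    - [0.078,-0.13,-0.09]
  angular:
    - [0,0,0]
    - [0,0,0]
    - [0,0,0]
    - [0,0,0]
    - [0,0,0]

```text
clock: 1.1
position: [0.4589, 0.2349, 0.1309]
tool_rot: [-1.572, -0.0, -0.433]
force: [0.9, 1.4, -0.1]
grip_width: -0.0003
```

```bash
python3 - <<'E'
from h import *
snap('wrist','w1');snap('scene','s1');s=observe();print(s['clock'],s['position'],s['tool_rot'],s['force'],s['grip_width'])
p=s['position'];B=np.array([[.4578,.2379,.053]]);print(proj('w1',B),proj('w1',[p+[0,0,-.019]]))
a=cv2.imread('pics/w1.png');b=cv2.imread('pics/s1.png')
b=cv2.resize(b[100:175,290:410],(640,400),interpolation=cv2.INTER_CUBIC)
cv2.imwrite('pics/v1.png',cv2.resize(np.vstack([a,b]),(480,600)))
E
```

```text
1.2 [0.45737453 0.23654447 0.12983935] [-1.57426484  0.00180592 -0.43100476] [0.06930703 0.33397427 0.38202165] 5.98488227688765e-05
[[324.19430886 208.19396638]] [[323.08781093 235.20451202]]
```

View pics/v1.png

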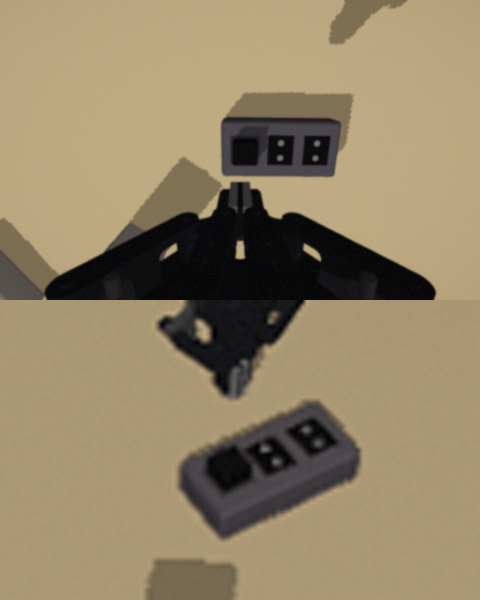

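The wrist view (top half) has the pack button at wrist pixel (325,201), against a predicted (324,208). The fingertips are at about (319,243). The jaws are shut and aligned with the pack.

```bash
python3 - <<'E'
from h import *
print(ray('w1',[[325.5,201.5]],.053), ray('s1',[[290+230/480*120,100+(468-300)/300*75]],.053))
print(observe()['position'])
E
```

```text
[[0.45306037 0.24123493 0.053     ]] [[0.46404575 0.23583057 0.053     ]]
[0.45737453 0.23654447 0.12983935]
```

The three estimates average to (0.458, 0.2385), and the TCP is commanded there. Descending.

>>> apply_moves:
  jaw: [-1,-1,-1,-1,-1]
  translation:
    - [0,0,-0.025]
    - [0,0,-0.045]
    - [0,0,-0.05]
    - [0,0,-0.053]
    - [0,0,-0.055]
  angular:
    - [0,0,0]
    - [0,0,0]
    - [0,0,0]
    - [0,0,0]
    - [0,0,0]

```text
clock: 1.7
position: [0.4581, 0.239, 0.0777]
tool_rot: [-1.57, -0.0, -0.428]
force: [0.4, -0.0, 0.3]
grip_width: 0.0003
```

>>> apply_moves:
  jaw: [-1,-1,-1,-1,-1]
  translation:
    - [0,0,-0.001]
    - [0,0,-0.002]
    - [0,0,-0.003]
    - [0,0,-0.004]
    - [0,0,-0.005]
  angular:
    - [0,0,0]
    - [0,0,0]
    - [0,0,0]
    - [0,0,0]
    - [0,0,0]

```text
clock: 2.2
position: [0.4579, 0.2384, 0.0719]
tool_rot: [-1.571, -0.0, -0.429]
force: [0.5, -0.2, 0.0]
grip_width: 0.0001
```

>>> apply_moves:
  jaw: [-1,-1,-1,-1,-1]
  translation:
    - [0,0,-0.001]
    - [0,0,-0.002]
    - [0,0,-0.003]
    - [0,0,-0.004]
    - [0,0,-0.005]
  angular:
    - [0,0,0]
    - [0,0,0]
    - [0,0,0]
    - [0,0,0]
    - [0,0,0]

```text
clock: 2.7
position: [0.4579, 0.2384, 0.0668]
tool_rot: [-1.571, 0.0, -0.429]
force: [0.1, 0.0, 0.6]
grip_width: 0.0003
```

>>> apply_moves:
  jaw: [-1,-1,-1]
  translation:
    - [0,0,-0.001]
    - [0,0,-0.002]
    - [0,0,-0.003]
  angular:
    - [0,0,0]
    - [0,0,0]
    - [0,0,0]

```text
clock: 3.0
position: [0.4579, 0.2384, 0.0638]
tool_rot: [-1.571, 0.0, -0.429]
force: [0.3, -1.1, -0.4]
grip_width: -0.0001
```

No contact force yet, though the tip should be 8 mm below the button top. I'll look.

```bash
python3 - <<'E'
from h import *
a=snap('wrist','w2')['pixels'];b=snap('scene','s2')['pixels'];c=snap('top','t2')['pixels']
s=observe();print(s['position'],s['force']);print(proj('w2',[[.458,.2385,.053],[.458,.2385,.045]]))
b=cv2.resize(b[105:175,300:412],(640,400),interpolation=cv2.INTER_CUBIC)
a=cv2.resize(a[130:290,192:448],(640,400),interpolation=cv2.INTER_CUBIC)
cv2.imwrite('pics/v2.png',cv2.resize(np.vstack([a,b])[:,:,::-1],(480,600)))
E
```

```text
[0.45786207 0.23837367 0.06383208] [-0.65607635  0.29945548 -0.47006033]
[[322.10185796 244.44720405]
 [322.01542379 239.22623049]]
```

View pics/v2.png

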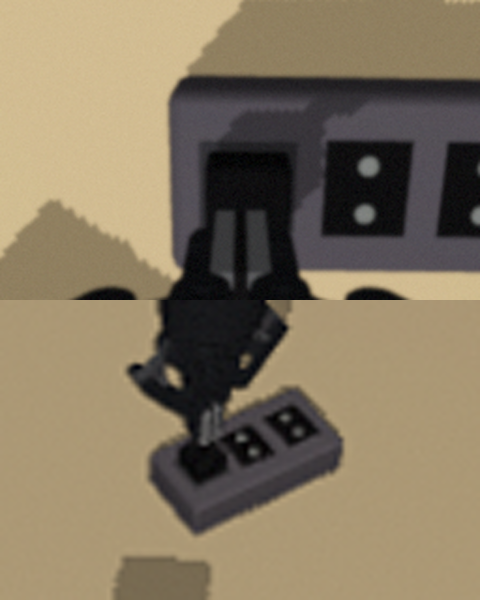

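```bash
python3 - <<'E'
from h import *
from scipy.optimize import least_squares as L
np.set_printoptions(precision=4,suppress=True)
def tri(o,z=None):
    f=lambda X:np.concatenate([(proj(n,[[*X[:2],z if z else X[2]]])[0]-p)*w for n,p,w in o])
    r=L(f,[.458,.2385,.05],x_scale=.01);return r.x,r.fun
print('btn',tri([('top0',(222.2,233.9),1),('w1',(325.5,201.5),.4),('s1',(347.5,142),1)],.053))
print('btn',tri([('top0',(222.2,233.9),1),('w1',(325.5,201.5),.4),('s1',(347.5,142),1)]))
print('btn ws',tri([('w1',(325.5,201.5),1),('s1',(347.5,142),1)]))
print('btn w2',tri([('w2',(324.8,233.5),1),('s2',(347.5,142.8),1)]))
print('tip',tri([('w2',(320,243),1),('s2',(349,138),1)]))
E
```

```text
btn (array([0.4564, 0.2397, 0.05  ]), array([-0.6491,  0.4866,  0.0081,  1.7493, -1.3542, -1.7017]))
btn (array([0.4574, 0.2408, 0.0426]), array([-0.248 ,  0.3087,  0.5979,  0.5522, -1.0693,  0.3659]))
btn ws (array([0.456 , 0.2404, 0.0428]), array([ 0.3473,  0.187 , -1.5047,  0.2192]))
btn w2 (array([0.4574, 0.2409, 0.0393]), array([ 0.1971,  0.0989, -1.1015,  0.2267]))
tip (array([0.4542, 0.2392, 0.0597]), array([ 0.554 ,  0.2777, -3.4231,  0.7095]))
```

Triangulation puts the tip about 15 mm above the button, so the effective nose is shorter than I assumed. Laterally it is centred to within about 3 mm. I'll keep going down slowly and watch the force.

>>> apply_moves:
  jaw: [-1,-1,-1,-1]
  translation:
    - [0,0.001,-0.001]
    - [0,0.002,-0.002]
    - [0,0.002,-0.003]
    - [0,0.002,-0.004]
  angular:
    - [0,0,0]
    - [0,0,0]
    - [0,0,0]
    - [0,0,0]

```text
clock: 3.55
position: [0.4579, 0.2404, 0.0598]
tool_rot: [-1.571, 0.0, -0.429]
force: [0.1, 0.4, -0.4]
grip_width: 0.0003
```

>>> apply_moves:
  jaw: [-1,-1,-1,-1]
  translation:
    - [0,0,-0.001]
    - [0,0,-0.002]
    - [0,0,-0.003]
    - [0,0,-0.003]
  angular:
    - [0,0,0]
    - [0,0,0]
    - [0,0,0]
    - [0,0,0]

```text
clock: 3.95
position: [0.4578, 0.2403, 0.0568]
tool_rot: [-1.571, 0.0, -0.429]
force: [-0.2, 0.2, -0.1]
grip_width: -0.0
```

```bash
python3 - <<'E'
from h import *
a=snap('wrist','w3')['pixels'];b=snap('scene','s3')['pixels']
s=observe();print(s['position'],s['force'],s['joint_efforts'])
b=cv2.resize(b[110:166,315:395],(800,560),interpolation=cv2.INTER_CUBIC)[:,:400+0]
a=cv2.resize(a[170:282,240:320+80],(800,560),interpolation=cv2.INTER_CUBIC)[:,100:500]
o=np.hstack([a,b])[:,:,::-1]; o=(255*(o/255.)**.45).astype(np.uint8)
cv2.imwrite('pics/v3.png',o)
E
```

```text
[0.45790057 0.24037951 0.05689018] [-0.20311682  0.6078669   0.09082697] [-2.27760473e-03 -8.49354029e+01  3.62166569e+00 -2.19337159e+01
  1.05855457e-02 -1.03256622e-02  7.48667117e-05]
```

View pics/v3.png

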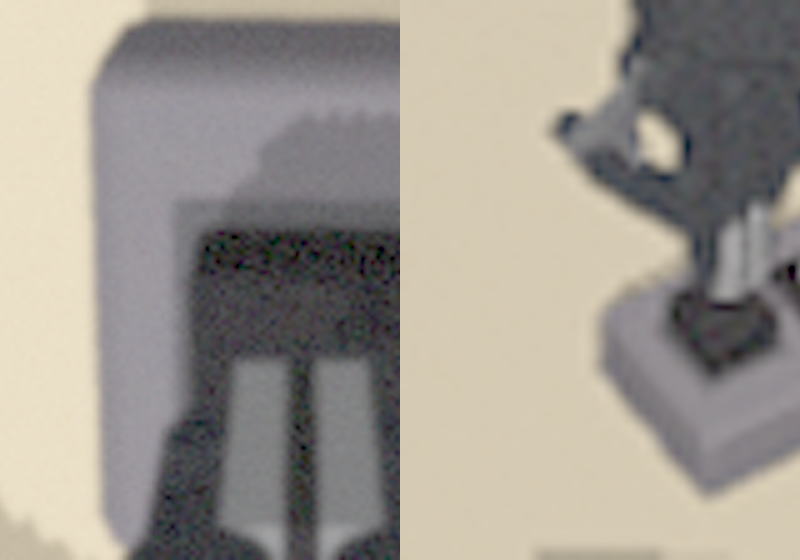

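The tip is over the button but still slightly above it: in the wrist crop the pad ends are at (302,355) on the cap face, and in the scene crop at (735,300). Continuing down.

>>> apply_moves:
  jaw: [-1,-1,-1]
  translation:
    - [0,0,-0.001]
    - [0,0,-0.002]
    - [0,0,-0.003]
  angular:
    - [0,0,0]
    - [0,0,0]
    - [0,0,0]

```text
clock: 4.35
position: [0.4579, 0.2404, 0.0538]
tool_rot: [-1.571, 0.0, -0.429]
force: [0.4, -0.1, -0.3]
grip_width: 0.0
```

>>> apply_moves:
  jaw: [-1,-1,-1]
  translation:
    - [0,0,-0.001]
    - [0,0,-0.002]
    - [0,0,-0.002]
  angular:
    - [0,0,0]
    - [0,0,0]
    - [0,0,0]

```text
clock: 4.65
position: [0.4578, 0.2404, 0.0517]
tool_rot: [-1.571, 0.0, -0.429]
force: [0.2, 0.3, 0.9]
grip_width: -0.0001
```

>>> apply_moves:
  jaw: [-1,-1]
  translation:
    - [0,0,-0.001]
    - [0,0,-0.001]
  angular:
    - [0,0,0]
    - [0,0,0]

```text
clock: 4.85
position: [0.4578, 0.2404, 0.0508]
tool_rot: [-1.571, 0.0, -0.429]
force: [0.5, 0.4, 0.7]
grip_width: 0.0003
```

>>> apply_moves:
  jaw: [-1,-1]
  translation:
    - [0,0,-0.001]
    - [0,0,-0.001]
  angular:
    - [0,0,0]
    - [0,0,0]

```text
clock: 5.05
position: [0.4578, 0.2404, 0.0498]
tool_rot: [-1.571, 0.0, -0.429]
force: [-0.6, -0.7, 0.1]
grip_width: -0.0003
```

```bash
python3 - <<'E'
from h import *
np.set_printoptions(precision=4,suppress=True)
a=snap('wrist','w4')['pixels'];b=snap('scene','s4')['pixels'];c=snap('top','t4')['pixels']
p=observe()['position'];print(p,observe()['force'])
for h in(0,.01,.019,.03):print(h,proj('w4',[p-[0,0,h]])-[[240,170]],proj('s4',[p-[0,0,h]])-[[315,110]])
d=np.load('pics/w4.npz');print('cam',-d['R'].T@d['t'],d['R'][2])
d=np.load('pics/s4.npz');print('scam',-d['R'].T@d['t'],d['R'][2])
B=np.array([.4575,.2400,0]);X=np.array([.91,-.42,0])*.014;Y=np.array([.42,.91,0])*.014
for n in('w4','s4'):print(n,proj(n,[B+[0,0,z]+i*X+j*Y for z in(.053,.043) for i,j in((-1,-1),(-1,1),(1,1),(1,-1))]).tolist())
b=cv2.resize(b[110:166,325:365],(400,560),interpolation=cv2.INTER_CUBIC)
a=cv2.resize(a[170:282,280:360],(400,560),interpolation=cv2.INTER_CUBIC)
o=np.hstack([a,b])[:,:,::-1]; o=(255*(o/255.)**.45).astype(np.uint8)
cv2.imwrite('pics/v4.png',o)
E
```

```text
[0.4579 0.2404 0.0499] [-0.0079  0.8563  0.08  ]
0 [[82.0784 82.3146]] [[31.5917 30.9941]]
0.01 [[81.9678 75.039 ]] [[31.4456 33.0551]]
0.019 [[81.8782 69.1409]] [[31.3156 34.8884]]
0.03 [[81.7794 62.6449]] [[31.1586 37.1018]]
cam [0.3921 0.2693 0.2006] [ 0.2549 -0.1173 -0.9598]
scam [ 0.8922 -0.5507  1.0381] [-0.3159  0.4558 -0.8322]
w4 [[295.3752432095628, 230.7204602977453], [347.1589490708681, 230.90419053597932], [345.6587002063583, 276.94050931318804], [296.3893719292783, 276.76957488892447], [296.78845825048717, 224.37360983739327], [345.60816672845976, 224.54741392486838], [344.26486285101726, 268.3715250426708], [297.6788384040433, 268.2090887855189]]
s4 [[340.5260963366029, 139.32797171398238], [347.67413176995774, 136.0104422565226], [352.4295827299577, 141.42980610254483], [345.23747455439724, 144.8153263379731], [340.4176045667028, 141.3990093525205], [347.52250236052083, 138.08883575216208], [352.24667571616783, 143.49625773264768], [345.09824806877634, 146.87382609937652]]
```

View pics/v4.png

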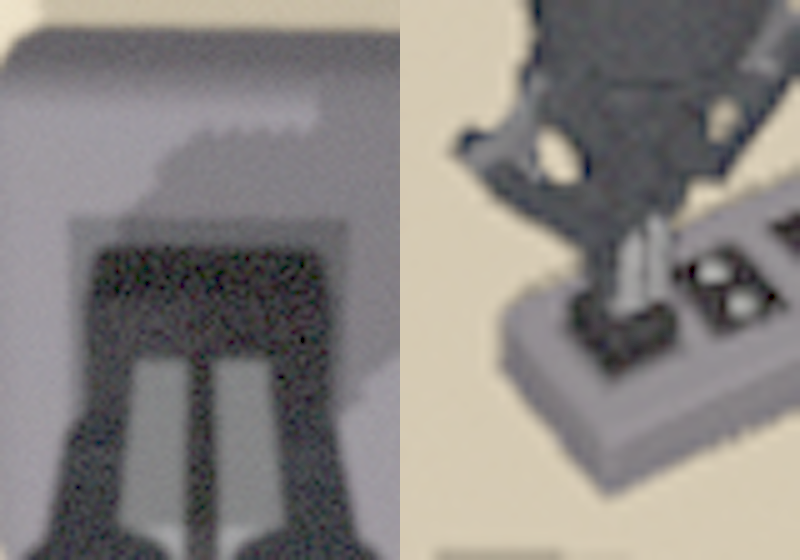

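Both views now put the pad ends near z = 0.06, which is above the reported TCP. In the wrist crop they are at (200,355) and the cap's near edge is at y≈295. So the stated nose length doesn't hold for the shut fingers, and the button is still up. I'll keep descending on the force reading.

>>> apply_moves:
  jaw: [-1,-1,-1]
  translation:
    - [0,0,-0.001]
    - [0,0,-0.002]
    - [0,0,-0.002]
  angular:
    - [0,0,0]
    - [0,0,0]
    - [0,0,0]

```text
clock: 5.5
position: [0.4578, 0.2404, 0.0477]
tool_rot: [-1.571, 0.0, -0.429]
force: [0.4, -0.2, -0.7]
grip_width: 0.0002
```

>>> apply_moves:
  jaw: [-1,-1,-1]
  translation:
    - [0,0,-0.001]
    - [0,0,-0.002]
    - [0,0,-0.002]
  angular:
    - [0,0,0]
    - [0,0,0]
    - [0,0,0]

```text
clock: 5.8
position: [0.4578, 0.2403, 0.0458]
tool_rot: [-1.571, 0.0, -0.429]
force: [-0.5, -0.2, 0.4]
grip_width: -0.0002
```

>>> apply_moves:
  jaw: [-1,-1,-1]
  translation:
    - [0,0,-0.001]
    - [0,0,-0.002]
    - [0,0,-0.002]
  angular:
    - [0,0,0]
    - [0,0,0]
    - [0,0,0]

```text
clock: 6.1
position: [0.4578, 0.2404, 0.0437]
tool_rot: [-1.571, 0.0, -0.429]
force: [-0.0, -0.6, 0.5]
grip_width: 0.0001
```

>>> apply_moves:
  jaw: [-1,-1,-1]
  translation:
    - [0,0,-0.001]
    - [0,0,-0.002]
    - [0,0,-0.002]
  angular:
    - [0,0,0]
    - [0,0,0]
    - [0,0,0]

```text
clock: 6.4
position: [0.4579, 0.2404, 0.0419]
tool_rot: [-1.571, -0.0, -0.429]
force: [0.5, -0.2, 2.5]
grip_width: 0.0001
```

>>> apply_moves:
  jaw: [-1,-1,-1]
  translation:
    - [0,0,-0.001]
    - [0,0,-0.002]
    - [0,0,-0.002]
  angular:
    - [0,0,0]
    - [0,0,0]
    - [0,0,0]

```text
clock: 6.7
position: [0.4579, 0.2404, 0.0398]
tool_rot: [-1.571, -0.0, -0.429]
force: [0.5, -0.1, 2.6]
grip_width: -0.0
```

Contact, at TCP z ≈ 0.043, and the resistance is about 2.5 N. Now pressing down to the stop.

>>> apply_moves:
  jaw: [-1,-1,-1,-1,-1]
  translation:
    - [0,0,-0.001]
    - [0,0,-0.002]
    - [0,0,-0.003]
    - [0,0,-0.004]
    - [0,0,-0.005]
  angular:
    - [0,0,0]
    - [0,0,0]
    - [0,0,0]
    - [0,0,0]
    - [0,0,0]

```text
clock: 7.2
position: [0.4579, 0.2404, 0.0348]
tool_rot: [-1.571, -0.0, -0.429]
force: [-0.1, 0.3, 2.8]
grip_width: 0.0001
```

>>> apply_moves:
  jaw: [-1,-1,-1,-1]
  translation:
    - [0,0,-0.001]
    - [0,0,-0.002]
    - [0,0,-0.003]
    - [0,0,-0.003]
  angular:
    - [0,0,0]
    - [0,0,0]
    - [0,0,0]
    - [0,0,0]

```text
clock: 7.6
position: [0.4579, 0.2404, 0.0318]
tool_rot: [-1.571, -0.0, -0.429]
force: [0.3, -0.4, 4.7]
grip_width: 0.0004
```

>>> apply_moves:
  jaw: [-1,-1,-1,-1]
  translation:
    - [0,0,-0.001]
    - [0,0,-0.001]
    - [0,0,0.02]
    - [0,0,0.05]
  angular:
    - [0,0,0]
    - [0,0,0]
    - [0,0,0]
    - [0,0,0]

```text
clock: 8.0
position: [0.4568, 0.2398, 0.0813]
tool_rot: [-1.574, 0.002, -0.429]
force: [0.0, 0.6, 0.0]
grip_width: -0.0
```

>>> apply_moves:
  jaw: [-1,-1,-1,-1,-1]
  translation:
    - [0,0,0.04]
    - [0,0,0.08]
    - [0.005,-0.045,0.08]
    - [0.009,-0.09,0.08]
    - [0.013,-0.135,0.08]
  angular:
    - [0,0,0]
    - [0,0,0]
    - [0,0,0]
    - [0,0,0]
    - [0,0,0]

```text
clock: 8.5
position: [0.4706, 0.104, 0.1621]
tool_rot: [-1.571, -0.0, -0.428]
force: [1.5, -0.1, -0.0]
grip_width: 0.0
```

>>> apply_moves:
  jaw: [-1,-1,-1,-1,-1]
  translation:
    - [0.004,-0.045,0]
    - [0.008,-0.09,0]
    - [0.012,-0.135,0]
    - [0.016,-0.18,0]
    - [0.02,-0.225,0]
  angular:
    - [0,0,0]
    - [0,0,0]
    - [0,0,0]
    - [0,0,0]
    - [0,0,0]

```text
clock: 9.0
position: [0.4905, -0.1214, 0.1619]
tool_rot: [-1.571, 0.0, -0.429]
force: [1.3, 0.6, -0.5]
grip_width: 0.0001
```

>>> apply_moves:
  jaw: [-1,-1,-1,-1]
  translation:
    - [0.003,-0.046,0]
    - [0.006,-0.092,-0.01]
    - [0.006,-0.092,-0.05]
    - [0.006,-0.092,-0.06]
  angular:
    - [0,0,0]
    - [0,0,0]
    - [0,0,0]
    - [0,0,0]

```text
clock: 9.4
position: [0.4948, -0.2119, 0.0989]
tool_rot: [-1.571, 0.004, -0.431]
force: [-0.5, 0.6, -0.0]
grip_width: -0.0001
```

```bash
python3 - <<'E'
from h import *
np.set_printoptions(precision=4,suppress=True)
a=snap('wrist','w5')['pixels'];b=snap('scene','s5')['pixels'];c=snap('top','t5')['pixels']
s=observe();print(s['clock'],s['position'],s['force']);B=[[.4969,-.2118,.063]]
print(proj('w5',B),proj('s5',B))
b=cv2.resize(b[105:175,300:412],(400,250),interpolation=cv2.INTER_CUBIC)
c=cv2.resize(b,(400,250)); e=cv2.resize(snap('scene','s5')['pixels'][205:275,215:327],(400,250),interpolation=cv2.INTER_CUBIC)
o=np.vstack([cv2.resize(a,(560,350)).copy(),np.zeros((250,560,3),np.uint8)])
o=np.hstack([np.vstack([cv2.resize(a,(800,500))[150:500,120:680],]),]) if 0 else cv2.resize(a,(560,350))
m=np.zeros((600,800,3),np.uint8);m[:350,:560]=o;m[350:,:400]=b;m[350:,400:]=e
cv2.imwrite('pics/v5.png',m[:,:,::-1])
E
```

```text
9.55 [ 0.4968 -0.2105  0.102 ] [-0.1032  0.0353 -0.0252]
[[323.0578 232.0912]] [[270.8578 247.811 ]]
```

View pics/v5.png

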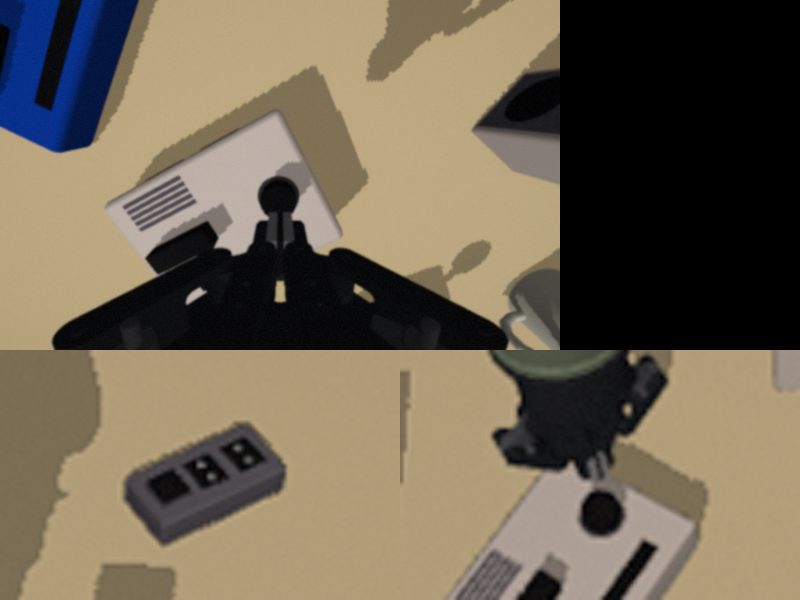

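The pack button is now visibly sunk (at (168,487)), and the pack hasn't moved. The console button is at wrist pixel (318,225), with the tip at x≈320, so it needs about 2 mm of correction. Contact is expected at TCP z ≈ 0.053.

>>> apply_moves:
  jaw: [-1,-1,-1,-1,-1]
  translation:
    - [-0.0005,-0.0015,-0.02]
    - [-0.0005,-0.0015,-0.035]
    - [-0.0005,-0.0015,-0.04]
    - [-0.0005,-0.0015,-0.043]
    - [-0.0005,-0.0015,-0.043]
  angular:
    - [0,0,0]
    - [0,0,0]
    - [0,0,0]
    - [0,0,0]
    - [0,0,0]

```text
clock: 10.1
position: [0.4968, -0.2129, 0.0596]
tool_rot: [-1.571, -0.001, -0.428]
force: [-0.9, -0.0, 0.2]
grip_width: 0.0001
```

>>> apply_moves:
  jaw: [-1,-1,-1,-1,-1]
  translation:
    - [0,0,-0.002]
    - [0,0,-0.004]
    - [0,0,-0.006]
    - [0,0,-0.008]
    - [0,0,-0.01]
  angular:
    - [0,0,0]
    - [0,0,0]
    - [0,0,0]
    - [0,0,0]
    - [0,0,0]

```text
clock: 10.6
position: [0.4965, -0.2131, 0.0489]
tool_rot: [-1.571, -0.0, -0.429]
force: [1.0, 0.3, 3.0]
grip_width: 0.0001
```

In contact at 3 N; pressing to the stop (TCP ≈ 0.041).

>>> apply_moves:
  jaw: [-1,-1,-1,-1,-1]
  translation:
    - [0,0,-0.002]
    - [0,0,-0.004]
    - [0,0,-0.006]
    - [0,0,-0.007]
    - [0,0,-0.007]
  angular:
    - [0,0,0]
    - [0,0,0]
    - [0,0,0]
    - [0,0,0]
    - [0,0,0]

```text
clock: 11.1
position: [0.4965, -0.2132, 0.0419]
tool_rot: [-1.571, -0.0, -0.429]
force: [0.5, 0.3, 4.6]
grip_width: -0.0001
```

>>> apply_moves:
  jaw: [-1,-1]
  translation:
    - [0,0,-0.001]
    - [0,0,-0.001]
  angular:
    - [0,0,0]
    - [0,0,0]

```text
clock: 11.3
position: [0.4965, -0.2131, 0.041]
tool_rot: [-1.571, -0.0, -0.429]
force: [0.6, 0.8, 5.7]
grip_width: 0.0001
```

>>> apply_moves:
  jaw: [-1,-1,-1,-1]
  translation:
    - [0,0,0.04]
    - [0,0,0.085]
    - [0,0,0.13]
    - [0,0,0.145]
  angular:
    - [0,0,0]
    - [0,0,0]
    - [0,0,0]
    - [0,0,0]

```text
clock: 11.7
position: [0.4974, -0.2137, 0.1899]
tool_rot: [-1.57, -0.004, -0.429]
force: [0.3, 0.1, -0.6]
grip_width: 0.0002
```

>>> apply_moves:
  jaw: [-1,-1,-1,-1,-1]
  translation:
    - [0.008,0.045,0]
    - [0.017,0.09,0]
    - [0.026,0.135,0]
    - [0.035,0.18,0]
    - [0.043,0.225,0]
  angular:
    - [0,0,0]
    - [0,0,0]
    - [0,0,0]
    - [0,0,0]
    - [0,0,0]

```text
clock: 12.2
position: [0.5392, 0.0137, 0.1858]
tool_rot: [-1.571, 0.0, -0.429]
force: [0.0, -0.9, -0.1]
grip_width: 0.0
```

>>> apply_moves:
  jaw: [-1,-1,-1]
  translation:
    - [0.0015,0.011,-0.01]
    - [0.0015,0.011,-0.025]
    - [0.0015,0.011,-0.025]
  angular:
    - [0,0,0]
    - [0,0,0]
    - [0,0,0]

```text
clock: 12.5
position: [0.5396, 0.0228, 0.1592]
tool_rot: [-1.573, 0.003, -0.428]
force: [-0.6, -0.3, -0.5]
grip_width: 0.0001
```

```bash
python3 - <<'E'
from h import *
np.set_printoptions(precision=4,suppress=True)
a=snap('wrist','w6')['pixels'];b=snap('scene','s6')['pixels']
s=observe();print(s['clock'],s['position'],s['force']);B=[[.5409,.0227,.128]]
print(proj('w6',B),proj('s6',B))
b=cv2.resize(b[155:225,275:387],(400,250),interpolation=cv2.INTER_CUBIC)
e=cv2.resize(snap('scene','s7')['pixels'][230:300,215:327],(400,250),interpolation=cv2.INTER_CUBIC)
m=np.zeros((600,800,3),np.uint8);m[:350,:560]=cv2.resize(a,(560,350));m[350:,:400]=b;m[350:,400:]=e
cv2.imwrite('pics/v6.png',m[:,:,::-1])
E
```

```text
12.6 [0.5406 0.0221 0.1609] [0.3353 0.2359 0.2165]
[[322.4274 233.6585]] [[332.146  182.6653]]
```

View pics/v6.png

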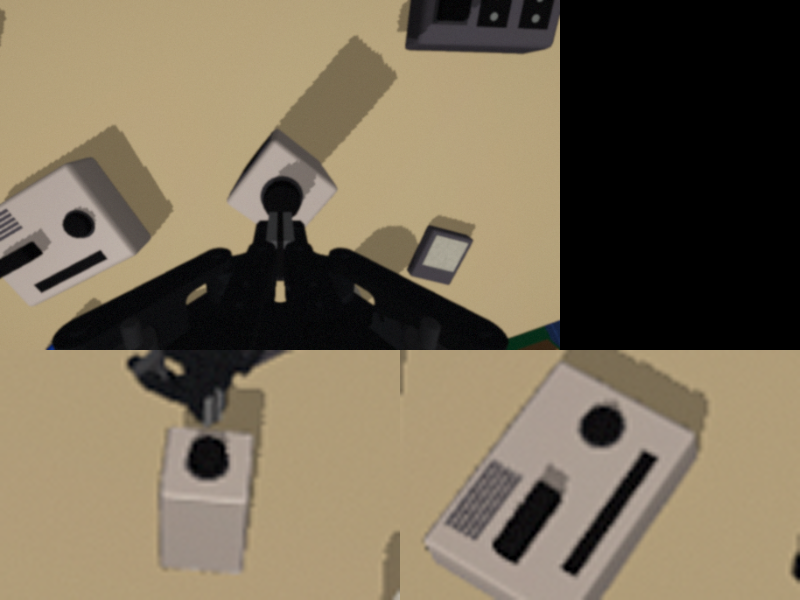

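The console button is now sunk at (601,425) and the bar key is still proud. The speaker button is at wrist pixel (322,224), centred under the tip. Descending to contact at about 0.118.

>>> apply_moves:
  jaw: [-1,-1,-1,-1,-1]
  translation:
    - [0,0,-0.015]
    - [0,0,-0.03]
    - [0,0,-0.035]
    - [0,0,-0.037]
    - [0,0,-0.037]
  angular:
    - [0,0,0]
    - [0,0,0]
    - [0,0,0]
    - [0,0,0]
    - [0,0,0]

```text
clock: 13.15
position: [0.5411, 0.0227, 0.1244]
tool_rot: [-1.571, -0.0, -0.429]
force: [-0.1, -0.1, -0.2]
grip_width: -0.0002
```

>>> apply_moves:
  jaw: [-1,-1,-1,-1,-1]
  translation:
    - [0,0,-0.002]
    - [0,0,-0.004]
    - [0,0,-0.006]
    - [0,0,-0.008]
    - [0,0,-0.01]
  angular:
    - [0,0,0]
    - [0,0,0]
    - [0,0,0]
    - [0,0,0]
    - [0,0,0]

```text
clock: 13.65
position: [0.541, 0.0229, 0.1139]
tool_rot: [-1.571, -0.0, -0.429]
force: [-0.4, 0.0, 4.0]
grip_width: 0.0001
```

>>> apply_moves:
  jaw: [-1,-1,-1,-1,-1]
  translation:
    - [0,0,-0.002]
    - [0,0,-0.004]
    - [0,0,-0.006]
    - [0,0,-0.007]
    - [0,0,-0.007]
  angular:
    - [0,0,0]
    - [0,0,0]
    - [0,0,0]
    - [0,0,0]
    - [0,0,0]

```text
clock: 14.15
position: [0.541, 0.0229, 0.1069]
tool_rot: [-1.571, -0.0, -0.429]
force: [-0.3, -0.2, 4.8]
grip_width: 0.0003
```

>>> apply_moves:
  jaw: [-1,-1]
  translation:
    - [0,0,-0.001]
    - [0,0,-0.001]
  angular:
    - [0,0,0]
    - [0,0,0]

```text
clock: 14.35
position: [0.541, 0.0229, 0.106]
tool_rot: [-1.571, -0.0, -0.429]
force: [-0.6, 0.7, 6.4]
grip_width: 0.0001
```

At the stop (force rising). Retracting straight up and then aside for a final look.

>>> apply_moves:
  jaw: [-1,-1,-1,-1,-1]
  translation:
    - [0,0,0.03]
    - [0,0,0.07]
    - [0,0,0.1]
    - [-0.03,0.03,0.11]
    - [-0.05,0.06,0.11]
  angular:
    - [0,0,0]
    - [0,0,0]
    - [0,0,0]
    - [0,0,0]
    - [0,0,0]

```text
clock: 14.85
position: [0.4902, 0.083, 0.2173]
tool_rot: [-1.57, -0.001, -0.431]
force: [0.3, 0.8, -0.7]
grip_width: -0.0
```

>>> apply_moves:
  jaw: [-1,-1,-1,-1,-1]
  translation:
    - [-0.02,0.04,0]
    - [-0.04,0.08,0]
    - [-0.05,0.12,0]
    - [-0.05,0.12,0]
    - [-0.05,0.12,0]
  angular:
    - [0,0,0]
    - [0,0,0]
    - [0,0,0]
    - [0,0,0]
    - [0,0,0]

```text
clock: 15.35
position: [0.4404, 0.2034, 0.2157]
tool_rot: [-1.571, 0.0, -0.427]
force: [-0.3, -0.2, 0.7]
grip_width: -0.0001
```

```bash
python3 - <<'E'
from h import *
b=snap('scene','s8')['pixels'];c=snap('top','t8')['pixels'];s=observe();print(s['clock'],s['position'],s['force'])
m=np.zeros((600,800,3),np.uint8)
m[:300,:800]=cv2.resize(c[90:255,170:480],None,fx=800/310,fy=300/165) 
m[300:,:400]=cv2.resize(b[110:222,285:434],(400,300),interpolation=cv2.INTER_CUBIC)
m[300:,400:]=cv2.resize(b[210:322,220:369],(400,300),interpolation=cv2.INTER_CUBIC)
cv2.imwrite('pics/v8.png',m[:,:,::-1])
E
```

```text
15.45 [0.44102654 0.20197049 0.21575098] [ 1.23051921 -0.05802158 -0.82500137]
```

View pics/v8.png

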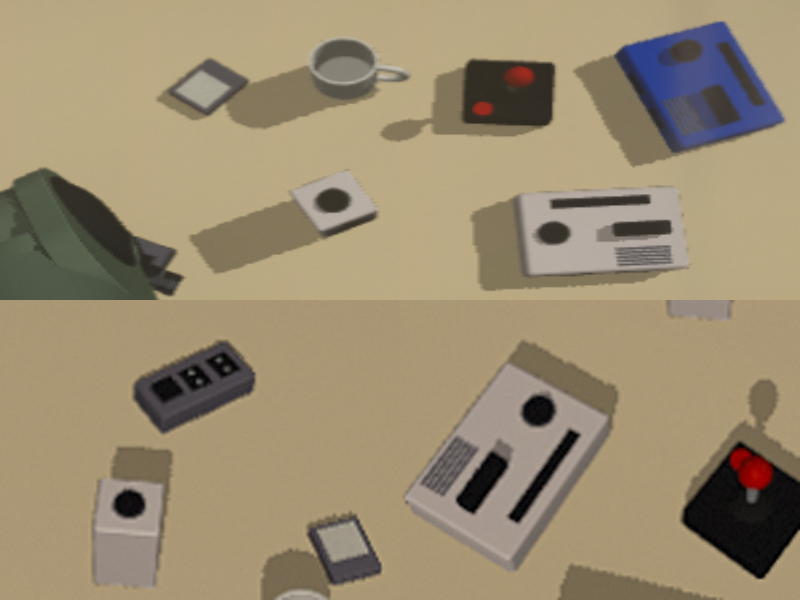

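The picture shows all three buttons sunk: pack (168,388), console (539,410) and speaker (129,504) in the lower crops. The bar key still stands proud with its shadow, and nothing has moved. Handing in.

```bash
python3 -c "
from workcell import workorder; print(workorder.job_done())"
```

```text
the job is handed in; nothing more can be done
None
```

I pressed the power pack, console and speaker buttons in that order, with the fingers shut, and handed the job in at about 15.5 s of the 58 s allowed.

- **Presses:** Each button slid in at about 3–4 N. I stopped when the force started to climb at the end of travel: last readings were 4.7 N on the pack (then 1 mm further, not read), 5.7 N on the console and 6.4 N on the speaker.
- **Last pictures:** All three buttons look sunk. The console's bar key still stands proud, and the console, speaker, joystick, mug and cartridge look unmoved. I judged this by eye; I did not re-measure positions or read the button joints.
- **What disagreed:**
  - **Fingertips:** With the jaws shut, contact came with the TCP about 10 mm below the button top, not 19 mm above it as the stated nose length implies. I therefore found the first contact by force and used that offset for the other two.
  - **Wrist camera:** It placed the buttons a few millimetres off from where the top view did.

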